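# Open the flux jar in its bench nest

### The job

Stand the capped square flux jar down into the square nest that is screwed to the bench, so that it sits fully home and cannot turn. Then unscrew its tight cap anticlockwise until the lugs come free, lift it straight up and finish while still holding the cap level, about 2 cm clear above the jar's mouth; the jar stays seated. Keep the jar upright and do not disturb the tin, the spirit lamp or the wooden clamp.

Things in the scene. Friction and masses are not known exactly. Their poses are not given: they have to be found in the camera images.
- jar: Loose amber jar, 0.28 to 0.46 kg, origin at the centre of its underside, z up. Square body 58 x 58 mm (foot 50 x 50 mm in the lowest 6 mm), flat sides across its x and y axes, pale paper panels; shoulder 58 to 62 mm up, round neck, 88 mm high with the cap on. Any of its four quarter turns fits the nest. It can be lifted by its body or by the tight cap.
- cap: Loose black ribbed round cap, 52 mm diameter, 23 mm high, 35 g, a yellow bar on top along its x axis; origin at the centre of the lower edge of its skirt, z up. Screwed on, its origin is 65 mm above the jar's.
- nest: Fixed grey block on an aluminium plate 130 (x) x 100 (y) x 4 mm, screwed to the bench; origin at the centre of the underside of the plate. Its square pocket, 61.5 mm wide with walls along its x and y axes and sloping lead-in at the mouth, is open at the top; walls 12 mm thick, top 26 to 28 mm above the bench.
- nest_floor (a point): Centre of the pocket's floor, 4 mm above the bench; a seated jar's underside rests here.
- findings_tin: Bystander: low round light-grey tin, 76 x 70 x 29 mm, origin at the centre of its underside.
- spirit_lamp: Bystander: clear-glass round spirit lamp with a brass-coloured collar, 68 mm wide, 80 mm high, origin at the centre of its underside.
- ring_clamp: Bystander: wooden jeweller's hand clamp lying on the bench, 30 x 150 x 31 mm, long along its y axis, origin at the centre of its underside. To the right of it (about x 0.65, y -0.35) the shade of a fixed black desk lamp overhangs the bench: pass it on the robot's side.
- jar_mouth (a point): Centre of the jar's mouth, 82 mm above its underside, where a white seal, which springs up 2 mm when freed, presses the cap up with 16 N. The cap therefore turns stiffly (about 0.1 to 0.3 N m): a jar standing free on the bench would turn along with it.
- cap_top (a point): Centre of the cap's flat top. Three inner lugs, no pitch: the cap turns without rising. Yaw of cap x relative to jar x: 19 to 33 degrees at the start, held up to 77, free to lift from 77 to 111, a stop at 111 (and at 17 when closing). So turn it anticlockwise seen from above by about 60 to 75 degrees.
Mind the look-alikes: they are no part of the job. Of the things that look like the jar, the largest one is meant. Of the things that look like the cap, the larger one is meant.

How it is judged:
On the way, in this order (a step that is already met when the one before it is completed fails the run):
1. the capped jar stands fully home in the nest (horizontal distance between jar and nest_floor below 0.006 m and z of jar in the frame of nest_floor below 0.003 m and angle between jar's own z axis and vertical below 0.06 rad and z of cap in the frame of jar below 0.069 m), for 0.2 s.
2. the cap is unscrewed and lifted clear of the seated jar (z of cap in the frame of jar above 0.084 m and z of jar in the frame of nest_floor below 0.004 m and horizontal distance between jar and nest_floor below 0.006 m), for 0.1 s.
At the end, for the whole second after the job is handed in: The fingers hold the cap still and level (within 0.2 rad), its lower edge 5 to 48 mm above the jar's mouth and within 20 mm of the jar's axis, touching neither jar nor nest; the jar stands upright on the nest's floor (within 3 mm in height, 6 mm sideways) (z of cap in the frame of jar between 0.089 and 0.13 m and horizontal distance between cap and jar below 0.02 m and angle between cap's own z axis and vertical below 0.2 rad and linear speed of each of cap, jar below 0.02 m/s and contact force between the fingers and cap above 1 N and contact force between cap and jar below 0.1 N and contact force between cap and nest below 0.1 N and horizontal distance between jar and nest_floor below 0.006 m and z of jar in the frame of nest_floor below 0.003 m and angle between jar's own z axis and vertical below 0.06 rad); the arm keeps its last pose, push and grip.
It fails at once if the jar is tipped by more than about 25 degrees (angle between jar's own z axis and vertical above 0.45 rad).
It fails at once if the tin is shifted by more than 20 mm (distance of findings_tin from where it was at the start of the episode above 0.02 m).
It fails at once if the spirit lamp is shifted by more than 20 mm or tipped (distance of spirit_lamp from where it was at the start of the episode above 0.02 m or angle between spirit_lamp's own z axis and vertical above 0.3 rad).
It fails at once if the wooden clamp is shifted by more than 20 mm (distance of ring_clamp from where it was at the start of the episode above 0.02 m).
It also fails if it takes over 64 s, if anything falls off the work surface, if the arm or the gripper's body presses on something with over 40 N, if the wrist force passes 120 N, or if a joint passes its speed limit or range.

### The arm

A 7-joint arm with a two-finger parallel gripper is mounted at the origin on a cart in front of the work surface, level with it; the furniture and walls round the work are solid. World frame = base frame: x ahead of the robot, y to its left, z up, the work surface at z = 0. Lengths are in m, angles in rad, forces in N, time in s.
With the tool pointing down it reaches from about 0.35 to 0.9 m from the base axis. Payload 7.2 kg.
Tool frame: the origin (TCP) lies at the very end of the fingers, on their centre line; the grasp point (between the pads) lies robot.tcp_to_grasp behind it (robot.tcp_to_grasp is the distance from the TCP to the grasp point, in m); z points along the fingers, y is the direction in which the jaws open and shut (so a half turn about z gives the same grasp; the last joint's range is limited). The gripper opens to 88 mm and grips with 3 to 60 N. Pads are 20 mm wide; open, the fingers measure 115 mm over their backs; the gripper's body (75 mm by 178 mm) begins 61 mm behind the grasp point.
Start: joints at [1.199, 0.411, -0.013, 1.596, 0.006, 1.134, -0.082], TCP at [0.187, -0.596, 0.223] pointing down, gripper open.
Joint ranges: [-2.95, 2.95], [-0.29, 1.99], [-1.47, 1.44], [0.14, 2.54], [-1.03, 4.17], [0.13, 1.85], [-2.86, 2.86]. Speed limits (rad/s): [2.39, 2.39, 3.01, 3.01, 3.14, 3.14, 3.14].

### API

Orientations are given as a 3x3 rotation matrix whose columns are the frame's x, y, z axes.
In Python, from workcell import robot, optics, order, nets gives the robot as it stands. The module is installed in compiled form; this text tells all that it offers.
- The arm moves only by the tool send_rows, never from a script. Its argument "steps" is a list of rows, each a list of 2 entries, a list of its own where there are three numbers: the shift along the tool's x, y, z in m, then the turn, a rotation vector about the tool's x, y, z in degrees. In form: [[[x, y, z], [ax, ay, az]], ...]. A call has 1 to 20 rows; each row shifts and turns the commanded pose from where the row before left it, along the tool's axes as they then stand; what a row does not reach is not made up. A row lasts 1/12 s, in which the tool goes at most 41.7 mm and 7.16 degrees, less where a joint would pass 70% of its speed; a pose out of reach is approached as far as the arm can. A call with a gripper value outside its range is refused whole. "claw" is the finger opening in m, from 0 to 0.0878, set as the call begins (left out, the last holds). The fingers move at their own pace and stop on an object; the grip force is fixed at half the most. Time passes only in rows, so rows that do not move let the fingers close. It gives the time, the measured TCP pose, the force and the opening at its end, in the units of the state.
- robot.sense(): the state, without advancing time (a new reading comes with each control period).
- optics.grab_frame(name): name is "scene" or "top" or "wrist"; returns a dict with "frame" (420x560x3 uint8, red, green, blue), "depth" (420x560 float32, m along the optical axis (not along the pixel's ray), 0 where there is no reading), "vertical_fov" (degrees; the focal length in pixels is half the picture's height over the tangent of half this angle, whatever the lens; pixels are square), "cx", "cy" (the principal point, pixels), "R" (3x3) and "t" (3): a world point X has camera coordinates R X + t; the wrist camera has in their place "T_tool_cam" (4x4, takes a point from camera to tool coordinates, whose origin is the TCP and whose axes are the flange's). Camera axes: x right, y down, z forward; pixel columns grow to the right and rows downward; lengths in m; the calibration is good to about 2 mm. The wrist camera is an equidistant fisheye: a pixel r from the principal point sees the ray r / f radians off the axis. A picture is of the moment at which its call begins: read the wrist's pose just before it.
- order.sign_off(): hands the job in, once; it reports no verdict.
Trained networks look in a picture, given as the dict that the camera call returned (one of the last four; its "shot" number tells which), for a name from the list of things; names that differ only in an ending like _2 or _b are one class to them, and where a whole thing is asked for, a point or a joint stands for the part that bears it (a point fixed in the world has none). Each returns a list of dicts, best first, with "score" (0 to 1); they miss things now and then, are a little off and sometimes report something else, mostly with a low value. They report only what shows in the picture. A call takes as long as a camera call. They do not tell look-alikes from the thing itself.
- nets.recognise(name, picture): "xyz" ([x, y, z] in m, in the coordinates of the camera as it stood for that picture, good to about 4 mm: the middle of the surface that is visible of it).
- nets.place_of(name, picture): "xyz" ([x, y, z] in m, in the coordinates of the camera as it stood for that picture, good to about 4 mm: a listed point, or the origin of a listed thing).
The state is a dict: "time_s": time; "q": joint angles; "joint_velocities": joint speeds; "joint_torque": joint torques, N m; "ee_pos": TCP position; "ee_rot": TCP orientation; "contact_force": force on the tool from outside, world axes, zero at the start; "wrist_torque": the same for the moment, N m; "finger_gap": finger opening in m.
Only numpy, scipy, OpenCV 4.12 (cv2) and the standard library are available. Lean on these libraries where they do the work, as an engineer would, in place of code of your own. Each camera call takes 0.05 s, during which the arm holds its last target.

## Working session

There is one attempt and no reset: what is moved stays moved. The work goes in short steps, Python scripts to look and compute and a tool call to move; the robot and the scene stay as the last step left them, time stands still between calls to the robot, and variables do not carry over. Pictures are saved under pics/ and viewed, and the job is handed in when it is done.

Besides the shell and the picture viewer there is one more tool, called after "Emit:" in YAML: its name, and indented under it one key for each argument. send_rows: Moves the arm, as the interface text tells. Its arguments: {"type":"object","properties":{"steps":{"type":"array","items":{"type":"array"}},"claw":{"type":"number"}},"required":["steps"]}

```bash
mkdir -p pics; ls; cat > h.py <<'E'
import numpy as np, cv2
from workcell import robot, optics, order, nets
def grab(n,save=None):
    s=robot.sense(); p=optics.grab_frame(n)
    if n=="wrist":
        T=np.eye(4);T[:3,:3]=np.array(s["ee_rot"]);T[:3,3]=s["ee_pos"]
        M=T@np.array(p["T_tool_cam"])
    else:
        M=np.eye(4);R=np.array(p["R"]);M[:3,:3]=R.T;M[:3,3]=-R.T@np.array(p["t"])
    if save: cv2.imwrite(f"pics/{save}.png",p["frame"][:,:,::-1])
    return p,M
def f(p): return 210/np.tan(np.radians(p["vertical_fov"])/2)
def w(M,x): return (M[:3,:3]@np.array(x)+M[:3,3])
def cloud(p,M,fish=False):
    d=p["depth"].astype(float);v,u=np.mgrid[0:420,0:560];F=f(p)
    a=(u-p["cx"])/F;b=(v-p["cy"])/F
    if fish:
        r=np.hypot(a,b);k=np.where(r>1e-6,np.tan(np.minimum(r,1.5))/np.maximum(r,1e-6),1);a=a*k;b=b*k
    X=np.stack([a*d,b*d,d],-1)
    return X@M[:3,:3].T+M[:3,3]
E
python3 - <<'E'
from h import *
s=robot.sense();print(s["time_s"],s["ee_pos"],np.round(s["ee_rot"],3),s["finger_gap"],robot.tcp_to_grasp)
for n in ["scene","top","wrist"]:
    p,M=grab(n,n+"0");print(n,p["vertical_fov"],p["cx"],p["cy"],M[:3,3])
    for t in ["jar","cap","nest","nest_floor","findings_tin","spirit_lamp","ring_clamp","cap_top","jar_mouth"]:
        for r in nets.place_of(t,p)[:4]: print(t,round(r["score"],2),np.round(w(M,r["xyz"]),3))
E
```

```text
pics
0.0 [ 0.18677659 -0.59589876  0.22181688] [[ 0.954  0.299 -0.001]
 [ 0.299 -0.954  0.001]
 [-0.    -0.002 -1.   ]] 0.08806639843320405 0.0187
scene 44.76233703532648 281.8575531529262 207.54857131657303 [0.02952601 0.7350936  0.8362422 ]
jar 0.97 [0.512 0.161 0.002]
jar 0.71 [ 0.391 -0.007  0.001]
jar 0.7 [0.508 0.265 0.004]
cap 0.76 [0.494 0.344 0.002]
cap 0.57 [0.514 0.16  0.065]
nest 0.58 [ 0.542 -0.011 -0.002]
nest_floor 0.62 [ 0.547 -0.013  0.003]
findings_tin 0.88 [ 0.353  0.154 -0.002]
findings_tin 0.59 [ 0.565 -0.219 -0.001]
findings_tin 0.36 [0.513 0.16  0.001]
spirit_lamp 0.89 [ 0.665  0.23  -0.001]
ring_clamp 0.57 [ 0.567 -0.216 -0.   ]
cap_top 0.9 [0.509 0.16  0.088]
cap_top 0.83 [0.493 0.347 0.021]
jar_mouth 0.88 [0.511 0.265 0.059]
jar_mouth 0.59 [ 0.385 -0.006  0.057]
jar_mouth 0.57 [0.509 0.162 0.082]
top 56.864324802537695 277.4892217771291 210.540443425928 [0.40099951 0.06926453 0.94096918]
jar 0.88 [ 0.389 -0.01   0.001]
jar 0.86 [0.512 0.262 0.001]
jar 0.63 [ 0.516  0.16  -0.005]
cap 0.74 [ 0.515  0.158 -0.004]
cap 0.69 [0.495 0.344 0.001]
cap 0.57 [0.517 0.162 0.066]
cap 0.2 [ 0.667  0.224 -0.005]
nest 0.72 [ 0.546 -0.012 -0.003]
nest_floor 0.77 [ 0.543 -0.01   0.004]
nest_floor 0.19 [0.514 0.158 0.085]
findings_tin 0.9 [0.35  0.151 0.001]
spirit_lamp 0.93 [ 0.668  0.225 -0.006]
ring_clamp 0.97 [ 0.568 -0.218  0.001]
cap_top 0.89 [0.514 0.16  0.088]
cap_top 0.74 [0.494 0.342 0.021]
jar_mouth 0.62 [0.515 0.159 0.082]
jar_mouth 0.62 [ 0.388 -0.008  0.058]
jar_mouth 0.55 [0.509 0.264 0.058]
jar_mouth 0.43 [ 0.668  0.225 -0.003]
wrist 65.70646984690485 282.24611650857116 212.49193906238327 [ 0.25970492 -0.57324566  0.38568049]
```

View pics/scene0.png

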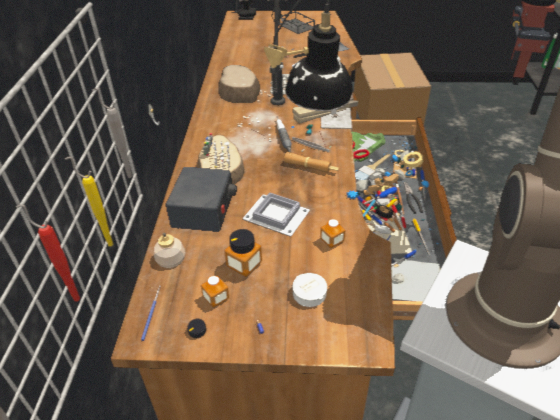

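View pics/top0.png

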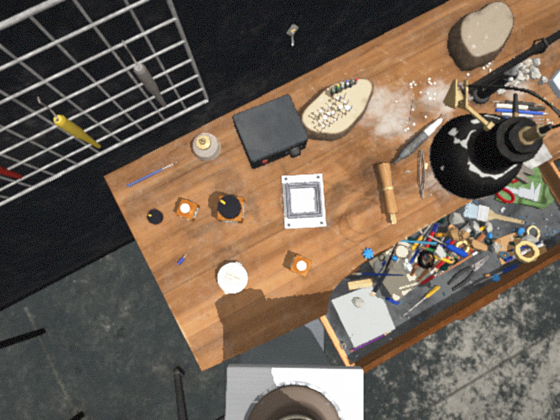

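The scene picture shows the large capped jar at (242,252) and the nest at (276,213). Two small open jars are at (214,291) and (332,233), and a small loose cap at (196,328). In the top view the jar is at (230,207) and the nest at (303,201). Next I measure yaws.

```bash
python3 - <<'E'
from h import *
p,M=grab("top");C=cloud(p,M);im=p["frame"];Z=C[...,2];F=f(p)
def crop(x,y,z,r,name,s=8):
    c=M[:3,:3].T@(np.array([x,y,z])-M[:3,3]);u=c[0]/c[2]*F+p["cx"];v=c[1]/c[2]*F+p["cy"];u,v=int(u),int(v)
    cv2.imwrite(f"pics/{name}.png",cv2.resize(im[v-r:v+r,u-r:u+r,::-1],None,fx=s,fy=s,interpolation=cv2.INTER_CUBIC));print(name,u-r,v-r)
crop(.514,.16,.06,30,"jar1");crop(.544,-.012,.02,35,"nest1")
near=lambda x,y,r:np.hypot(C[...,0]-x,C[...,1]-y)<r
def rect(m,n):
    q=C[m][:,:2].astype(np.float32);r=cv2.minAreaRect(q);print(n,len(q),np.round(r[0],4),np.round(r[1],4),round(r[2],2))
rect(near(.544,-.012,.07)&(Z>.018)&(Z<.035),"nest top")
rect(near(.544,-.012,.1)&(Z>.0025)&(Z<.035),"nest all")
rect(near(.514,.16,.06)&(Z>.05)&(Z<.066),"jar shoulder")
rect(near(.514,.16,.06)&(Z>.05),"jar all")
rect(near(.514,.16,.06)&(Z>.08),"cap")
for n,x,y in [("jar",.514,.16),("small",.51,.263),("tin",.352,.153),("lamp",.667,.226),("nest",.544,-.012),("small2",.388,-.008)]:
    m=near(x,y,.05); print(n,np.round(np.percentile(Z[m],[1,50,99]),3))
# yellow bar
hsv=cv2.cvtColor(im,cv2.COLOR_RGB2HSV)
m=near(.514,.16,.035)&(Z>.08)&(hsv[...,1]>120)&(hsv[...,2]>90);rect(m,"bar")
m=near(.514,.16,.035)&(Z>.08);print(C[m].mean(0))
E
```

```text
jar1 199 177
nest1 268 164
nest top 553 [ 0.5435 -0.0135] [0.0858 0.0845] 4.53
nest all 1682 [ 0.5478 -0.0128] [0.188  0.1766] 72.37
jar shoulder 192 [0.5139 0.1592] [0.058  0.0584] 87.24
jar all 642 [0.5139 0.1592] [0.058  0.0584] 87.24
cap 435 [0.5134 0.1589] [0.0504 0.0509] 76.7
jar [-0.005  0.046  0.09 ]
small [-0.005 -0.     0.059]
tin [-0.005  0.022  0.029]
lamp [-0.005  0.038  0.426]
nest [-0.     0.005  0.028]
small2 [-0.005 -0.001  0.059]
bar 38 [0.5164 0.1621] [0.0417 0.0517] 47.84
[0.51319504 0.15887501 0.08703191]
```

```bash
python3 -c "
import cv2,numpy as np
a=cv2.imread('pics/jar1.png');b=cv2.imread('pics/nest1.png')
b=cv2.resize(b,(480,480));a=cv2.resize(a,(480,480)); b=cv2.resize(b,(319,480)) if 0 else b
cv2.imwrite('pics/jn.png',cv2.resize(np.hstack([a,b]),(800,400)))"
```

```text
(no output)
```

View pics/jn.png

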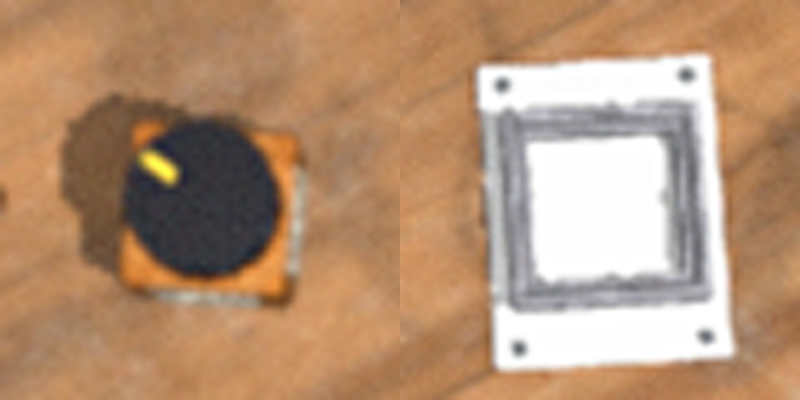

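```bash
python3 - <<'E'
from h import *
print(np.round(robot.sense()["q"],3))
for n in ["top","scene"]:
    p,M=grab(n);C=cloud(p,M);Z=C[...,2];print(n,np.round(M[:3,:3],3).tolist())
    for a,b in [(-.6,-.4),(-.4,-.2),(-.2,0),(0,.1),(.1,.2),(.2,.4)]:
        for xa in np.arange(.2,.9,.1):
            m=(C[...,1]>a)&(C[...,1]<b)&(C[...,0]>xa)&(C[...,0]<xa+.1)&(Z>.09)&(p["depth"]>0)
            if m.sum()>8: print(a,b,round(xa,2),m.sum(),"z",np.round([Z[m].min(),Z[m].max()],2),"xmin",round(C[m][:,0].min(),3),"y",np.round([C[m][:,1].min(),C[m][:,1].max()],2))
p,M=grab("top");C=cloud(p,M);Z=C[...,2]
hsv=cv2.cvtColor(p["frame"],cv2.COLOR_RGB2HSV)
m=(np.hypot(C[...,0]-.5135,C[...,1]-.159)<.027)&(Z>.08)&(hsv[...,0]>20)&(hsv[...,0]<36)&(hsv[...,1]>120)&(hsv[...,2]>140)
q=C[m];print(len(q),q.mean(0)); d=q.mean(0)-[.5134,.1589,0];print(np.degrees(np.arctan2(d[1],d[0])))
E
```

```text
[ 1.199  0.411 -0.013  1.596  0.006  1.134 -0.082]
top [[0.025, -0.992, 0.123], [-0.999, -0.028, -0.022], [0.025, -0.122, -0.992]]
-0.6 -0.4 0.5 140 z [0.14 0.22] xmin 0.547 y [-0.43 -0.4 ]
-0.6 -0.4 0.6 28 z [0.22 0.23] xmin 0.688 y [-0.42 -0.4 ]
-0.6 -0.4 0.7 281 z [0.18 0.33] xmin 0.7 y [-0.44 -0.4 ]
-0.6 -0.4 0.8 295 z [0.09 0.33] xmin 0.801 y [-0.48 -0.42]
-0.4 -0.2 0.5 3182 z [0.14 0.33] xmin 0.536 y [-0.4  -0.27]
-0.4 -0.2 0.6 4776 z [0.14 0.41] xmin 0.6 y [-0.4  -0.26]
-0.4 -0.2 0.7 1124 z [0.15 0.33] xmin 0.7 y [-0.4  -0.26]
-0.2 0 0.8 874 z [0.09 0.28] xmin 0.876 y [-0.04 -0.  ]
0 0.1 0.8 3219 z [0.09 0.35] xmin 0.817 y [0.  0.1]
0.1 0.2 0.5 14 z [0.09 0.09] xmin 0.5 y [0.14 0.18]
0.1 0.2 0.7 3889 z [0.09 0.43] xmin 0.759 y [0.13 0.2 ]
0.1 0.2 0.8 1452 z [0.09 0.38] xmin 0.8 y [0.1  0.13]
0.2 0.4 0.5 266 z [0.23 0.38] xmin 0.593 y [0.38 0.4 ]
0.2 0.4 0.6 13525 z [0.09 0.55] xmin 0.6 y [0.26 0.4 ]
0.2 0.4 0.7 8407 z [0.09 0.51] xmin 0.7 y [0.2  0.31]
scene [[-0.842, -0.348, 0.413], [-0.539, 0.57, -0.62], [-0.019, -0.744, -0.667]]
-0.6 -0.4 0.2 151 z [0.31 0.4 ] xmin 0.2 y [-
[... 207 characters left out ...]
 [0.14 0.33] xmin 0.536 y [-0.4  -0.27]
-0.4 -0.2 0.6 2419 z [0.14 0.4 ] xmin 0.6 y [-0.38 -0.25]
-0.4 -0.2 0.7 409 z [0.15 0.33] xmin 0.7 y [-0.4  -0.25]
-0.2 0 0.8 881 z [0.09 0.46] xmin 0.877 y [-0.04 -0.  ]
0 0.1 0.8 3041 z [0.09 0.5 ] xmin 0.819 y [0.  0.1]
0.1 0.2 0.4 15 z [0.09 0.09] xmin 0.489 y [0.15 0.18]
0.1 0.2 0.5 99 z [0.09 0.09] xmin 0.501 y [0.14 0.19]
0.1 0.2 0.7 2341 z [0.09 0.54] xmin 0.717 y [0.13 0.2 ]
0.1 0.2 0.8 1390 z [0.09 0.51] xmin 0.8 y [0.1  0.14]
0.2 0.4 0.5 353 z [0.23 0.38] xmin 0.592 y [0.39 0.4 ]
0.2 0.4 0.6 10731 z [0.09 0.62] xmin 0.6 y [0.26 0.4 ]
0.2 0.4 0.7 6556 z [0.09 0.58] xmin 0.7 y [0.2  0.31]
16 [0.52312603 0.17306812 0.08763431]
55.53145187077091
```

Emit:
send_rows:
  steps:
    - [[0.0244,-0.0234,0],[0,0,0]]
    - [[0.0244,-0.0234,0],[0,0,0]]
    - [[0.0244,-0.0234,0],[0,0,0]]
    - [[0.0244,-0.0234,0],[0,0,0]]
    - [[0.0244,-0.0234,0],[0,0,0]]
    - [[0.0244,-0.0234,0],[0,0,0]]
    - [[0.0244,-0.0234,0],[0,0,0]]
    - [[0.0244,-0.0234,0],[0,0,0]]
    - [[0.0244,-0.0234,0],[0,0,0]]
    - [[0.0244,-0.0234,0],[0,0,0]]
  claw: 0.0878

```text
time_s: 2.53
ee_pos: [0.3503, -0.2987, 0.223]
ee_rot: [[0.954, 0.299, 0.001], [0.299, -0.954, -0.001], [0.0, 0.001, -1.0]]
contact_force: [0.9, -0.2, 0.2]
finger_gap: 0.0877
```

Emit:
send_rows:
  steps:
    - [[0.018,-0.0325,0],[0,0,0]]
    - [[0.018,-0.0325,0],[0,0,0]]
    - [[0.018,-0.0325,0],[0,0,0]]
    - [[0.018,-0.0325,0],[0,0,0]]
    - [[0.018,-0.0325,0],[0,0,0]]
    - [[0.018,-0.0325,0],[0,0,0]]
    - [[0.018,-0.0325,0],[0,0,0]]
    - [[0.018,-0.0325,0],[0,0,0]]
    - [[0.018,-0.0325,0],[0,0,0]]
    - [[0.018,-0.0325,0],[0,0,0]]
    - [[0.018,-0.0325,0],[0,0,0]]
    - [[0.018,-0.0325,0],[0,0,0]]
    - [[0,0,0],[0,0,0]]
    - [[0,0,0],[0,0,0]]

```text
time_s: 3.7
ee_pos: [0.4391, 0.1387, 0.2226]
ee_rot: [[0.953, 0.303, -0.0], [0.303, -0.953, 0.001], [0.0, -0.001, -1.0]]
contact_force: [-0.3, 0.1, -0.3]
finger_gap: 0.0877
```

```bash
python3 - <<'E'
from h import *
s=robot.sense();print(s["time_s"],s["ee_pos"],np.round(s["ee_rot"],3),np.round(s["q"],3),s["contact_force"])
p,M=grab("wrist","w1");C=cloud(p,M,True);Z=C[...,2];print(M)
for t in ["jar","cap_top","cap","nest","nest_floor"]:
    for r in nets.place_of(t,p)[:3]: print(t,round(r["score"],2),np.round(w(M,r["xyz"]),3))
near=lambda x,y,r:np.hypot(C[...,0]-x,C[...,1]-y)<r
def rect(m,n):
    q=C[m][:,:2].astype(np.float32);r=cv2.minAreaRect(q);print(n,len(q),np.round(r[0],4),np.round(r[1],4),round(r[2],2))
rect(near(.514,.16,.06)&(Z>.05)&(Z<.066),"shoulder")
rect(near(.514,.16,.06)&(Z>.08),"cap")
rect(near(.544,-.012,.07)&(Z>.018)&(Z<.035),"nest top")
np.save("C1.npy",C);np.save("I1.npy",p["frame"])
E
```

```text
3.7 [0.43907931 0.13874234 0.22261502] [[ 0.953  0.303 -0.   ]
 [ 0.303 -0.953  0.001]
 [ 0.    -0.001 -1.   ]] [ 0.162  0.186 -0.642  1.944  0.127  1.051 -1.797] [-0.27900776  0.06713548 -0.26448723]
[[ 3.02938094e-01 -9.14192409e-01 -2.69222492e-01  5.11757902e-01]
 [-9.53010110e-01 -2.90744424e-01 -8.50847219e-02  1.62056087e-01]
 [-4.91131581e-04  2.82347160e-01 -9.59312170e-01  3.85627764e-01]
 [ 0.00000000e+00  0.00000000e+00  0.00000000e+00  1.00000000e+00]]
jar 0.96 [0.512 0.269 0.   ]
jar 0.8 [ 0.386 -0.005 -0.002]
cap_top 0.84 [0.514 0.16  0.088]
cap_top 0.6 [0.494 0.35  0.015]
cap 0.96 [0.492 0.346 0.002]
cap 0.89 [0.513 0.165 0.069]
cap 0.51 [ 0.566 -0.221  0.003]
nest_floor 0.58 [ 0.541 -0.013  0.006]
shoulder 734 [0.5129 0.1608] [0.058  0.0588] 87.36
cap 16229 [0.498 0.151] [0.085  0.0645] 11.68
nest top 2284 [ 0.5428 -0.0117] [0.0855 0.0865] 5.15
```

View pics/w1.png

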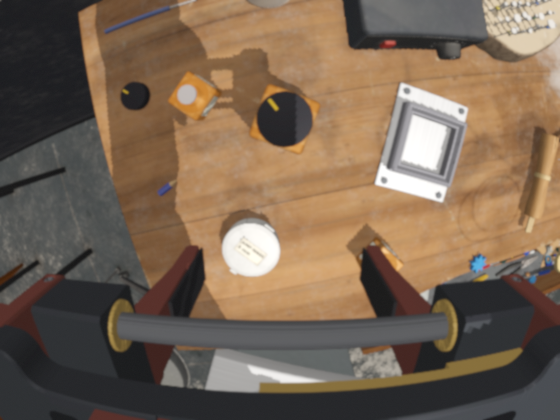

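```bash
python3 - <<'E'
import numpy as np,cv2
C=np.load("C1.npy");im=np.load("I1.npy")
hsv=cv2.cvtColor(im,cv2.COLOR_RGB2HSV)
v,u=np.mgrid[0:420,0:560]
m=(u>250)&(u<320)&(v>85)&(v<155)
top=m&(C[...,2]>.083)&(C[...,2]<.093)&(np.hypot(C[...,0]-.513,C[...,1]-.16)<.04)
(c,r)=cv2.minEnclosingCircle(C[top][:,:2].astype(np.float32));print("cap",c,r,np.median(C[top][:,2]))
b=top&(hsv[...,0]>18)&(hsv[...,0]<38)&(hsv[...,1]>120)&(hsv[...,2]>120)
q=C[b][:,:2];print(len(q));l=cv2.fitLine(q.astype(np.float32),2,0,.01,.01).ravel();print(np.degrees(np.arctan2(l[1],l[0])),q.mean(0));d=q.mean(0)-c;print(np.degrees(np.arctan2(d[1],d[0])))
# paper panel info: crop
cv2.imwrite("pics/w1c.png",cv2.resize(im[70:210,230:480,::-1],None,fx=3,fy=3,interpolation=cv2.INTER_CUBIC))
E
```

```text
cap (0.5132546424865723, 0.16145764291286469) 0.026385851204395294 0.08905433257872192
65
53.88856 [0.52247837 0.17460402]
54.94582070921223
```

View pics/w1c.png

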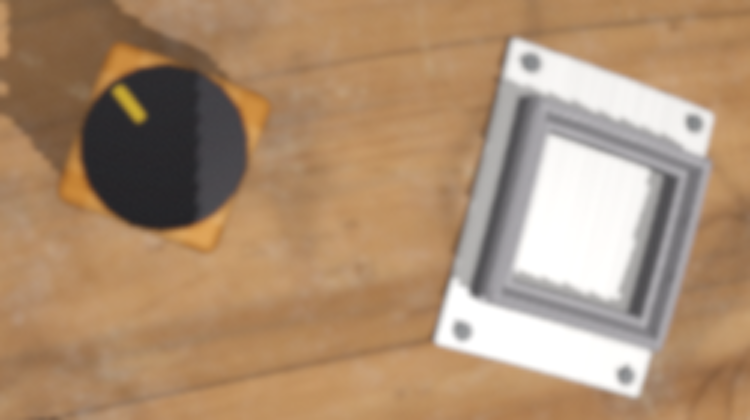

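Emit:
send_rows:
  steps:
    - [[0.0257,0.0007,0],[0,0,0]]
    - [[0.0257,0.0007,0],[0,0,0]]
    - [[0.0257,0.0006,0],[0,0,0]]
    - [[0,0,0.02],[0,0,0]]
    - [[0,0,0.02],[0,0,0]]
    - [[0,0,0.02],[0,0,0]]
    - [[0,0,0.02],[0,0,0]]
    - [[0,0,0.02],[0,0,0]]
    - [[0,0,0.02],[0,0,0]]
    - [[0,0,0.015],[0,0,0]]
    - [[0,0,0.011],[0,0,0]]
    - [[0,0,0.0105],[0,0,0]]
    - [[0,0,0],[0,0,0]]
    - [[0,0,0],[0,0,0]]
    - [[0,0,0],[0,0,0]]

```text
time_s: 5.25
ee_pos: [0.514, 0.158, 0.0669]
ee_rot: [[0.954, 0.299, 0.001], [0.299, -0.954, 0.0], [0.001, 0.0, -1.0]]
contact_force: [0.9, -0.0, -0.2]
finger_gap: 0.0876
```

```bash
python3 - <<'E'
from h import *
s=robot.sense();print(s["time_s"],s["ee_pos"],np.round(s["ee_rot"],3),np.round(s["q"],3),s["contact_force"])
p,M=grab("wrist","w2");grab("scene","s2")
for t in ["cap_top"]:
    for r in nets.place_of(t,p)[:3]: print(t,round(r["score"],2),np.round(w(M,r["xyz"]),3))
E
```

```text
5.25 [0.51395899 0.15795877 0.06692286] [[ 0.954  0.299  0.001]
 [ 0.299 -0.954  0.   ]
 [ 0.001  0.    -1.   ]] [ 0.027  0.515 -0.539  1.931  0.364  0.791 -1.981] [ 0.87701923 -0.01177966 -0.19772968]
cap_top 0.77 [0.494 0.347 0.017]
cap_top 0.71 [0.515 0.161 0.087]
```

View pics/w2.png

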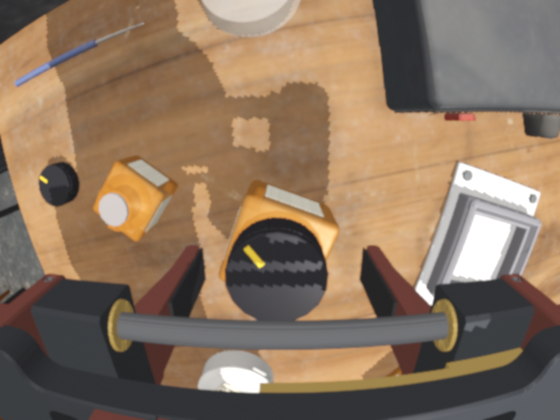

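View pics/s2.png

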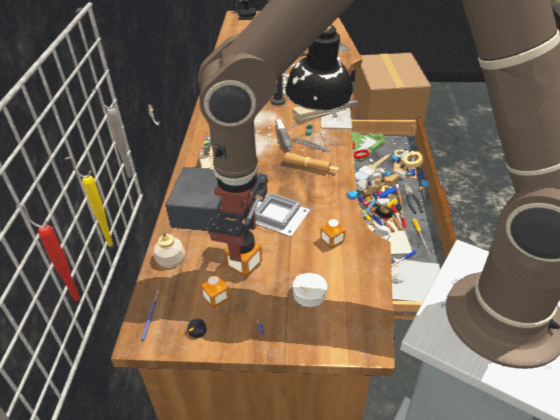

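The wrist view shows the cap at (277,270), centred between the fingers (left tip about 200, right tip about 365). I'm closing the fingers now.

Emit:
send_rows:
  steps:
    - [[0,0,0],[0,0,0]]
    - [[0,0,0],[0,0,0]]
    - [[0,0,0],[0,0,0]]
    - [[0,0,0],[0,0,0]]
    - [[0,0,0],[0,0,0]]
    - [[0,0,0],[0,0,0]]
    - [[0,0,0],[0,0,0]]
    - [[0,0,0],[0,0,0]]
    - [[0,0,0],[0,0,0]]
    - [[0,0,0],[0,0,0]]
  claw: 0.0

```text
time_s: 6.23
ee_pos: [0.5133, 0.1584, 0.0663]
ee_rot: [[0.954, 0.3, 0.0], [0.3, -0.954, 0.001], [0.0, -0.001, -1.0]]
contact_force: [-1.1, 3.5, 3.3]
finger_gap: 0.0518
```

Emit:
send_rows:
  steps:
    - [[0,0,-0.004],[0,0,0]]
    - [[0,0,-0.008],[0,0,0]]
    - [[0,0,-0.01],[0,0,0]]
    - [[0,0,-0.012],[0,0,0]]
    - [[0,0,-0.012],[0,0,0]]
    - [[0,0,-0.012],[0,0,0]]
    - [[0,0,-0.012],[0,0,0]]
    - [[0,0,0],[0,0,0]]
    - [[0,0,0],[0,0,0]]

```text
time_s: 6.98
ee_pos: [0.514, 0.1578, 0.1372]
ee_rot: [[0.954, 0.299, 0.002], [0.299, -0.954, 0.0], [0.002, 0.0, -1.0]]
contact_force: [-1.0, -0.2, -3.7]
finger_gap: 0.0518
```

```bash
python3 - <<'E'
from h import *
s=robot.sense();print(s["time_s"],s["ee_pos"],np.round(s["ee_rot"],3),s["contact_force"],s["wrist_torque"],s["finger_gap"])
p,M=grab("wrist","w3");C=cloud(p,M,True);np.save("C3.npy",C);np.save("I3.npy",p["frame"])
for t in ["cap_top","jar","nest","nest_floor"]:
    for r in nets.place_of(t,p)[:3]: print(t,round(r["score"],2),np.round(w(M,r["xyz"]),3))
p,M=grab("scene","s3");C=cloud(p,M);np.save("C3s.npy",C);np.save("I3s.npy",p["frame"])
for t in ["cap_top","jar","nest","nest_floor"]:
    for r in nets.place_of(t,p)[:3]: print("scene",t,round(r["score"],2),np.round(w(M,r["xyz"]),3))
E
```

```text
6.9833 [0.51396605 0.15783004 0.13716705] [[ 0.954  0.299  0.002]
 [ 0.299 -0.954  0.   ]
 [ 0.002  0.    -1.   ]] [-0.97789796 -0.15491318 -3.7060232 ] [ 0.02465687 -0.02854017  0.00345903] 0.05182851419694144
cap_top 0.75 [0.495 0.351 0.015]
cap_top 0.69 [0.516 0.157 0.159]
jar 0.62 [0.509 0.16  0.07 ]
jar 0.59 [0.51  0.267 0.002]
jar 0.53 [ 0.545 -0.016  0.004]
nest 0.62 [ 0.54  -0.014  0.001]
nest_floor 0.97 [ 0.545 -0.014  0.002]
scene cap_top 0.78 [0.497 0.348 0.016]
scene cap_top 0.6 [0.513 0.159 0.157]
scene jar 0.75 [0.513 0.155 0.073]
scene jar 0.72 [ 0.507  0.264 -0.   ]
scene jar 0.63 [ 0.388 -0.011  0.001]
scene nest 0.92 [ 0.542 -0.01  -0.002]
scene nest_floor 0.65 [ 0.547 -0.015  0.005]
```

View pics/w3.png

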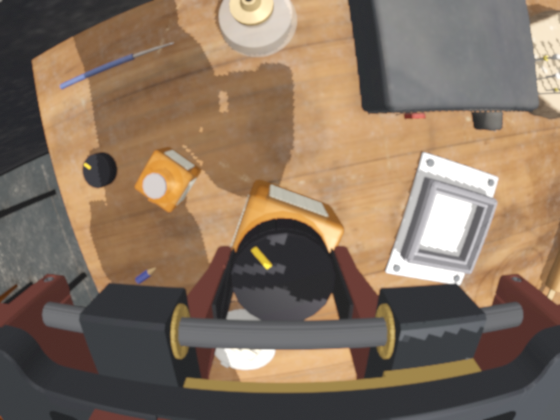

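View pics/s3.png

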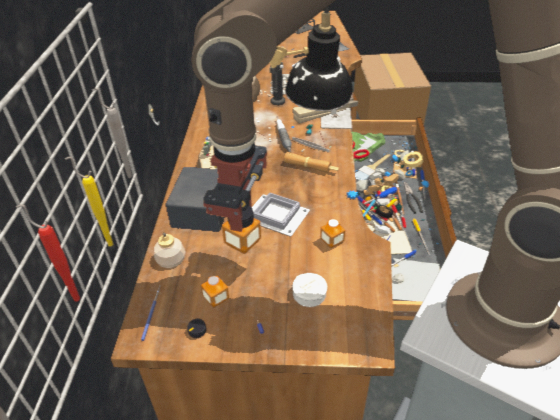

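```bash
python3 - <<'E'
import numpy as np,cv2
C=np.load("C3.npy");im=np.load("I3.npy");hsv=cv2.cvtColor(im,cv2.COLOR_RGB2HSV)
v,u=np.mgrid[0:420,0:560]
amb=(u>225)&(u<350)&(v>175)&(v<330)&(hsv[...,0]<22)&(hsv[...,1]>140)&(hsv[...,2]>90)
for nm,lo,hi in [("shoulder",.124,.136)]:
    m=amb&(C[...,2]>lo)&(C[...,2]<hi);q=C[m];print(len(q),np.percentile(q[:,2],[5,50,95]))
    r=cv2.minAreaRect(q[:,:2].astype(np.float32));print(r)
    for c in (q[:,:2].min(0),q[:,:2].max(0)):print(c)
# far face (+x side) paper panel: points z .075-.12
m=(u>225)&(u<360)&(v>175)&(v<240)&(C[...,2]>.075)&(C[...,2]<.126)
q=C[m];print("side",len(q))
if len(q)>30:
    P=q[np.abs(q[:,0]-np.median(q[:,0]))<.02];c=P.mean(0);U,S,V=np.linalg.svd(P-c);n=V[2];n*=np.sign(n[0]);print("plane",c,n,"yaw",np.degrees(np.arctan2(n[1],n[0])),"tilt",np.degrees(np.arcsin(n[2])),"rms",S[2]/np.sqrt(len(P)))
m=(np.hypot(C[...,0]-.543,C[...,1]+.0125)<.07)&(C[...,2]>.018)&(C[...,2]<.035);q=C[m]
r=cv2.minAreaRect(q[:,:2].astype(np.float32));print("nest",len(q),r)
# scene
C=np.load("C3s.npy");im=np.load("I3s.npy");hsv=cv2.cvtColor(im,cv2.COLOR_RGB2HSV)
m=(np.hypot(C[...,0]-.543,C[...,1]+.0125)<.07)&(C[...,2]>.018)&(C[...,2]<.035);q=C[m]
r=cv2.minAreaRect(q[:,:2].astype(np.float32));print("nest scene",len(q),r)
m=(np.hypot(C[...,0]-.514,C[...,1]-.158)<.05)&(C[...,2]>.08)&(C[...,2]<.125);q=C[m];print("body",len(q))
# two visible faces toward +y and -x
for nm,ax,s in [("+y",1,1),("-x",0,-1)]:
    best=None;rng=np.random.default_rng(0)
    for _ in range(400):
        a=q[rng.choice(len(q),3,False)];n=np.cross(a[1]-a[0],a[2]-a[0]);L=np.linalg.norm(n)
        if L<1e-6: continue
        n/=L;n*=np.sign(n[ax]*s)
        if abs(n[ax])<.95: continue
        i=np.abs((q-a[0])@n)<.0015
        if best is None or i.sum()>best.sum(): best=i
    if best is None: continue
    P=q[best];c=P.mean(0);n=np.linalg.svd(P-c)[2][2];n*=np.sign(n[ax]*s);print(nm,len(P),c,n,"yaw",np.degrees(np.arctan2(n[1],n[0])),"tilt",np.degrees(np.arcsin(n[2])),"centre along n",((c-[.51397,.15783,c[2]])@n)-.029)
E
```

```text
1556 [0.12631278 0.13003156 0.13157713]
((0.5255495309829712, 0.15796805918216705), (0.05622873082756996, 0.03555646538734436), 87.41166687011719)
[0.50896916 0.12927768]
[0.54436118 0.18674477]
side 1365
plane [0.54271969 0.16007018 0.10810966] [ 0.99981339 -0.01500771  0.01216329] yaw -0.859974430748523 tilt 0.6969223114414702 rms 0.0021703770403145146
nest 3098 ((0.5428931713104248, -0.011323824524879456), (0.0850440189242363, 0.08610222488641739), 4.821588039398193)
nest scene 536 ((0.5433470606803894, -0.01110922172665596), (0.0870160385966301, 0.08965704590082169), 3.403048038482666)
body 596
+y 265 [0.51438496 0.18853231 0.10370796] [0.06437353 0.9975768  0.02639256] yaw 86.3078285089957 tilt 1.512358174316215 centre along n 0.0016546239252490692
-x 243 [0.4859079  0.1645598  0.10375063] [-0.99728358  0.0730884  -0.00914059] yaw 175.80843047412654 tilt -0.5237243172457099 centre along n -0.0005222628247597699
```

Emit:
send_rows:
  steps:
    - [[-0.0015,0.0107,0],[0,0,0]]
    - [[-0.0029,0.0214,0],[0,0,0]]
    - [[-0.0029,0.0214,0],[0,0,0]]
    - [[-0.0029,0.0214,0],[0,0,0]]
    - [[-0.0029,0.0214,0],[0,0,0]]
    - [[-0.0029,0.0214,0],[0,0,0]]
    - [[-0.0029,0.0214,0],[0,0,0]]
    - [[-0.0029,0.0214,0],[0,0,0]]
    - [[-0.0017,0.0107,0],[0,0,0]]
    - [[0,0,0],[0,0,-2.6]]
    - [[0,0,0],[0,0,-2.5]]
    - [[0,0,0],[0,0,-2.5]]
    - [[0,0,0],[0,0,0]]
    - [[0,0,0],[0,0,0]]
    - [[0,0,0],[0,0,0]]

```text
time_s: 8.73
ee_pos: [0.5421, -0.0126, 0.1361]
ee_rot: [[0.907, 0.422, -0.0], [0.422, -0.907, 0.0], [-0.0, -0.0, -1.0]]
contact_force: [-0.8, 0.4, -4.4]
finger_gap: 0.0516
```

```bash
cat > look.py <<'E'
from h import *
import sys
n=sys.argv[1]
s=robot.sense();T=np.array(s["ee_pos"]);R=np.array(s["ee_rot"]);print(s["time_s"],T,"yaw",np.degrees(np.arctan2(R[1,0],R[0,0])),np.round(R[:,2],4),s["contact_force"],s["wrist_torque"],s["finger_gap"],np.round(s["q"],2))
p,M=grab("scene","s"+n);C=cloud(p,M)
zb=T[2]-.066
m=(np.hypot(C[...,0]-T[0],C[...,1]-T[1])<.05)&(C[...,2]>max(zb+.01,.032))&(C[...,2]<zb+.055);q=C[m];print("body",len(q))
for nm,ax,sg in [("+y",1,1),("-x",0,-1)]:
    best=None;rng=np.random.default_rng(0)
    for _ in range(600):
        a=q[rng.choice(len(q),3,False)];k=np.cross(a[1]-a[0],a[2]-a[0]);L=np.linalg.norm(k)
        if L<1e-6: continue
        k/=L;k*=np.sign(k[ax]*sg)
        if abs(k[ax])<.95: continue
        i=np.abs((q-a[0])@k)<.0015
        if best is None or i.sum()>best.sum(): best=i
    if best is None: continue
    P=q[best];c=P.mean(0);k=np.linalg.svd(P-c)[2][2];k*=np.sign(k[ax]*sg);print(nm,len(P),c,"yaw",np.degrees(np.arctan2(k[1],k[0])),"tilt",np.degrees(np.arcsin(k[2])),"off from TCP along n",((c-[T[0],T[1],c[2]])@k)-.029)
p,M=grab("wrist","w"+n);C=cloud(p,M,True)
m=(np.hypot(C[...,0]-.543,C[...,1]+.0125)<.07)&(C[...,2]>.018)&(C[...,2]<.035);q=C[m]
if len(q)>9:
    r=cv2.minAreaRect(q[:,:2].astype(np.float32));print("nest wrist",len(q),r)
hsv=cv2.cvtColor(p["frame"],cv2.COLOR_RGB2HSV)
v,u=np.mgrid[0:420,0:560]
m=(u>225)&(u<350)&(v>175)&(v<330)&(hsv[...,0]<22)&(hsv[...,1]>140)&(hsv[...,2]>90)&(C[...,2]>zb+.053)&(C[...,2]<zb+.064);q=C[m]
if len(q)>9:print("shoulder",len(q),cv2.minAreaRect(q[:,:2].astype(np.float32)))
E
python3 look.py 4
```

```text
8.7333 [ 0.54210869 -0.012567    0.13614511] yaw 24.933215146861293 [-0.  0. -1.] [-0.82802307  0.42857304 -4.39768025] [-0.03509006  0.03083041 -0.05053107] 0.05159333755070117 [ 0.38  0.43 -0.57  1.86  0.28  0.93 -1.46]
body 498
+y 216 [0.53858447 0.01862474 0.10337473] yaw 95.10613270271256 tilt 0.016233428619270948 off from TCP along n 0.002381615057748008
-x 159 [ 0.51452651 -0.01068234  0.10257612] yaw -175.87723334767446 tilt -1.1126722503185698 off from TCP along n -0.0016298467670915993
nest wrist 2576 ((0.5432246327400208, -0.011978495866060257), (0.08583930879831314, 0.08581088483333588), 5.044565677642822)
shoulder 1664 ((0.5537275075912476, -0.011090181767940521), (0.03530271351337433, 0.05731546878814697), 4.863107204437256)
```

View pics/w4.png

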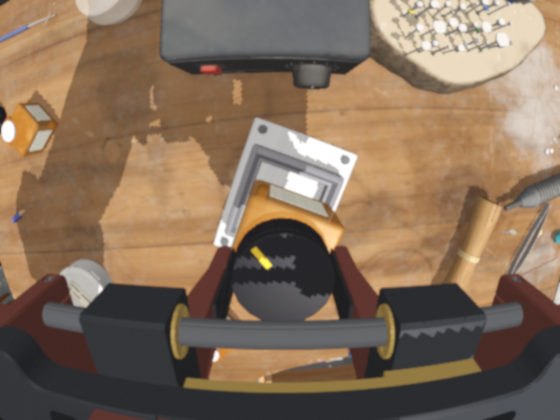

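View pics/s4.png

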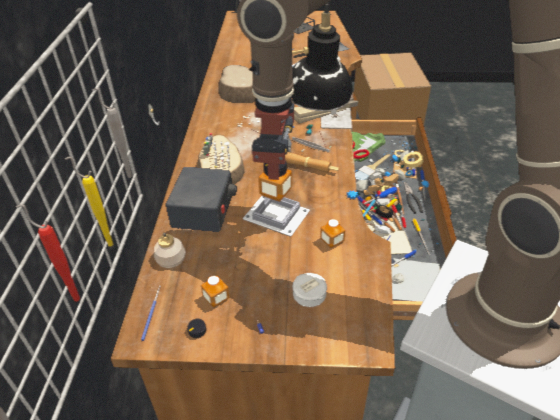

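Emit:
send_rows:
  steps:
    - [[0.0005,0,0.008],[0,0,0]]
    - [[0,0,0.012],[0,0,0]]
    - [[0,0,0.01],[0,0,0]]
    - [[0,0,0.006],[0,0,0]]
    - [[0,0,0.004],[0,0,0]]
    - [[0,0,0.003],[0,0,0]]
    - [[0,0,0.003],[0,0,0]]
    - [[0,0,0.003],[0,0,0]]
    - [[0,0,0],[0,0,0]]
    - [[0,0,0],[0,0,0]]

```text
time_s: 9.67
ee_pos: [0.5427, -0.0124, 0.0872]
ee_rot: [[0.906, 0.423, 0.0], [0.423, -0.906, -0.0], [0.0, 0.0, -1.0]]
contact_force: [-0.0, 0.2, -4.2]
finger_gap: 0.052
```

```bash
python3 look.py 5
```

```text
9.6667 [ 0.5427025  -0.01240876  0.08721513] yaw 25.002184689704077 [ 2.e-04 -1.e-04 -1.e+00] [-0.03841001  0.16964955 -4.15848756] [ 0.02365326 -0.0376355  -0.01205098] 0.05204184579793626 [ 0.35  0.49 -0.54  1.9   0.34  0.84 -1.5 ]
body 457
+y 213 [0.54033856 0.01839614 0.05451373] yaw 94.69111223907177 tilt 1.2315732270599613 off from TCP along n 0.0018878954067495582
-x 147 [ 0.51511575 -0.01037107  0.05637473] yaw -175.5177983189115 tilt 0.6668605628184924 off from TCP along n -0.0016587176435587
nest wrist 3558 ((0.5437847971916199, -0.011515151709318161), (0.08447737246751785, 0.08526650071144104), 5.053879737854004)
shoulder 1559 ((0.5545512437820435, -0.010928992182016373), (0.03494008630514145, 0.05748669430613518), 5.013491630554199)
```

View pics/w5.png

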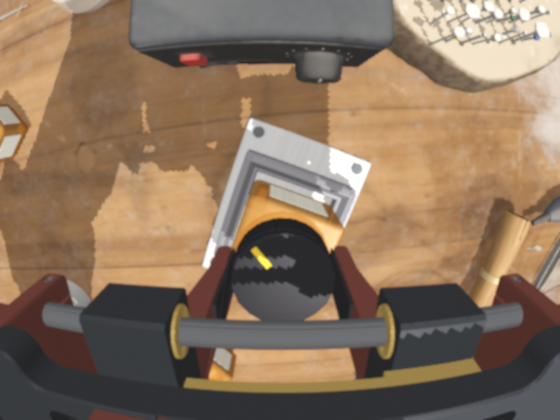

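Emit:
send_rows:
  steps:
    - [[0.0006,0,0.002],[0,0,0]]
    - [[0,0,0.0025],[0,0,0]]
    - [[0,0,0.0025],[0,0,0]]
    - [[0,0,0.0025],[0,0,0]]
    - [[0,0,0.0025],[0,0,0]]
    - [[0,0,0],[0,0,0]]

```text
time_s: 10.27
ee_pos: [0.5431, -0.0125, 0.0747]
ee_rot: [[0.906, 0.423, -0.0], [0.423, -0.906, -0.0], [-0.0, 0.0, -1.0]]
contact_force: [1.2, -1.3, -3.8]
finger_gap: 0.0523
```

Emit:
send_rows:
  steps:
    - [[0,0,0.002],[0,0,0]]
    - [[0,0,0.001],[0,0,0]]
    - [[0,0,0.001],[0,0,0]]
    - [[0,0,0],[0,0,0]]

```text
time_s: 10.6
ee_pos: [0.5429, -0.0123, 0.0709]
ee_rot: [[0.906, 0.423, -0.001], [0.423, -0.906, -0.0], [-0.001, -0.0, -1.0]]
contact_force: [0.5, -2.0, -4.6]
finger_gap: 0.0518
```

Emit:
send_rows:
  steps:
    - [[0,0,0.0005],[0,0,0]]
    - [[0,0,0.0005],[0,0,0]]
    - [[0,0,0],[0,0,0]]

```text
time_s: 10.85
ee_pos: [0.5432, -0.0121, 0.0703]
ee_rot: [[0.906, 0.423, 0.0], [0.423, -0.906, -0.0], [-0.0, 0.0, -1.0]]
contact_force: [-1.7, -1.4, -0.5]
finger_gap: 0.0519
```

Emit:
send_rows:
  steps:
    - [[0,0,0.0005],[0,0,0]]
    - [[0,0,0],[0,0,0]]
    - [[0,0,0],[0,0,0]]

```text
time_s: 11.1
ee_pos: [0.5434, -0.0119, 0.0702]
ee_rot: [[0.906, 0.423, 0.001], [0.423, -0.906, -0.0], [0.001, 0.0, -1.0]]
contact_force: [-1.9, -0.5, 5.0]
finger_gap: 0.0516
```

```bash
python3 look.py 6
```

```text
11.1 [ 0.54340602 -0.01190227  0.07020479] yaw 25.019520386830212 [ 6.e-04 -1.e-04 -1.e+00] [-1.89769099 -0.50566733  5.00284698] [-0.40992918  0.52978358  0.11992712] 0.051571005741595025 [ 0.34  0.52 -0.53  1.91  0.36  0.8  -1.52]
body 278
+y 133 [0.54105706 0.01860869 0.04565288] yaw 94.28575121960071 tilt 2.403824769015541 off from TCP along n 0.00157425272628256
-x 91 [ 0.51539745 -0.00889774  0.04550306] yaw -175.7377409009866 tilt 0.8948349947631741 off from TCP along n -0.001295578131467981
nest wrist 4377 ((0.5446891784667969, -0.011593345552682877), (0.08247377723455429, 0.08534412831068039), 5.005075931549072)
shoulder 1524 ((0.5547065734863281, -0.009698936715722084), (0.035007331520318985, 0.05518239364027977), 4.991552829742432)
```

View pics/s6.png

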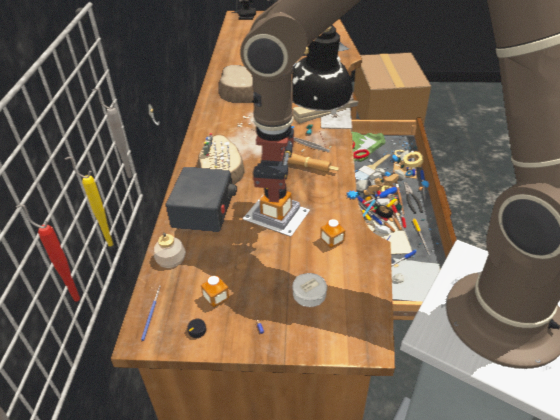

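View pics/w6.png

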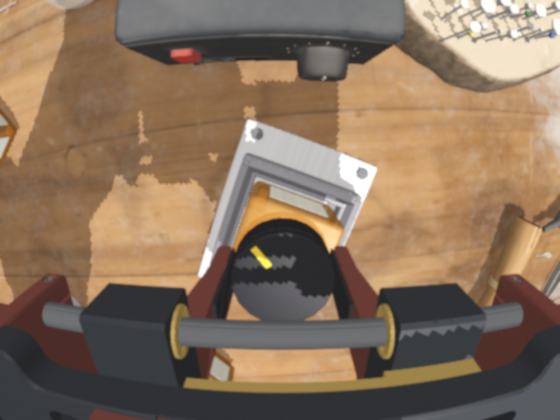

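Wrist height is 4 mm above the grasp height and the floor carries the load, so the jar is home. Next I turn the cap anticlockwise.

Emit:
send_rows:
  steps:
    - [[0,0,0],[0,0,-2]]
    - [[0,0,0],[0,0,-4]]
    - [[0,0,0],[0,0,-4]]
    - [[0,0,0],[0,0,-4]]
    - [[0,0,0],[0,0,-4]]
    - [[0,0,0],[0,0,-4]]
    - [[0,0,0],[0,0,-4]]
    - [[0,0,0],[0,0,-4]]
    - [[0,0,0],[0,0,0]]
    - [[0,0,0],[0,0,0]]

```text
time_s: 12.03
ee_pos: [0.5439, -0.0113, 0.0709]
ee_rot: [[0.573, 0.82, 0.002], [0.82, -0.573, 0.001], [0.002, 0.001, -1.0]]
contact_force: [-3.8, 0.9, 11.5]
finger_gap: 0.0516
```

```bash
python3 look.py 7
```

```text
12.0333 [ 0.543944   -0.01129032  0.07087982] yaw 55.05108313044179 [ 1.9e-03  6.0e-04 -1.0e+00] [-3.76987906  0.87055951 11.53257859] [-0.11511046  0.70837835  0.08467646] 0.05161979310698535 [ 0.43  0.55 -0.66  1.91  0.44  0.83 -1.07]
body 285
+y 125 [0.53876142 0.01815627 0.0465834 ] yaw 96.52239431652436 tilt -2.723138777208707 off from TCP along n 0.0008109855382135121
-x 91 [ 0.51462825 -0.00850948  0.04581776] yaw -174.52742955688544 tilt 2.056363565590059 off from TCP along n -0.00010169970342421147
nest wrist 4573 ((0.5429105758666992, -0.011559192091226578), (0.08587756007909775, 0.08490867912769318), 4.857067108154297)
shoulder 1482 ((0.54656583070755, -0.004204651340842247), (0.047667499631643295, 0.04578504338860512), 5.66628360748291)
```

View pics/w7.png

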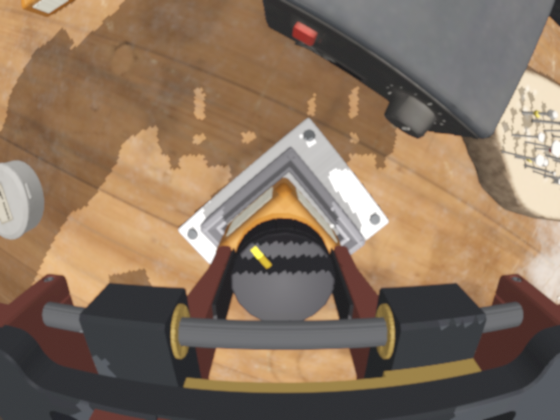

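Emit:
send_rows:
  steps:
    - [[0,0,0],[0,0,-3]]
    - [[0,0,0],[0,0,-4]]
    - [[0,0,0],[0,0,-4]]
    - [[0,0,0],[0,0,-4]]
    - [[0,0,0],[0,0,0]]
    - [[0,0,0],[0,0,0]]

```text
time_s: 12.63
ee_pos: [0.5441, -0.0114, 0.0709]
ee_rot: [[0.341, 0.94, 0.002], [0.94, -0.341, 0.0], [0.001, 0.002, -1.0]]
contact_force: [-2.8, -0.7, 11.5]
finger_gap: 0.0519
```

```bash
python3 look.py 8
```

```text
12.6333 [ 0.54410792 -0.01142953  0.07092833] yaw 70.0455956629431 [ 2.1e-03  5.0e-04 -1.0e+00] [-2.76857691 -0.74476165 11.54879458] [-0.21977318  0.57031144  0.08830012] 0.05192041639397242 [ 0.48  0.57 -0.72  1.91  0.49  0.85 -0.85]
body 297
+y 142 [0.53915614 0.01827829 0.04621564] yaw 95.91372146164514 tilt 1.2067297845037017 off from TCP along n 0.0010532372275275786
-x 95 [ 0.5146878  -0.01014655  0.04600369] yaw -173.5351725587609 tilt 1.2284130437418113 off from TCP along n 8.189710257414107e-05
nest wrist 4312 ((0.5428850650787354, -0.011132117360830307), (0.08542826026678085, 0.08449198305606842), 4.830928325653076)
shoulder 1470 ((0.544207751750946, -0.0005724932998418808), (0.0499156191945076, 0.0387524776160717), 5.145573139190674)
```

Emit:
send_rows:
  steps:
    - [[0,0,-0.001],[0,0,0]]
    - [[0,0,-0.001],[0,0,0]]
    - [[0,0,0],[0,0,0]]
    - [[0,0,0],[0,0,0]]

```text
time_s: 13.07
ee_pos: [0.5434, -0.0117, 0.0718]
ee_rot: [[0.342, 0.94, 0.001], [0.94, -0.342, 0.001], [0.001, 0.0, -1.0]]
contact_force: [-0.7, 0.2, 2.9]
finger_gap: 0.0519
```

Emit:
send_rows:
  steps:
    - [[0,0,-0.001],[0,0,0]]
    - [[0,0,-0.001],[0,0,0]]
    - [[0,0,0],[0,0,0]]
    - [[0,0,0],[0,0,0]]

```text
time_s: 13.4
ee_pos: [0.5432, -0.0121, 0.0735]
ee_rot: [[0.342, 0.94, -0.0], [0.94, -0.342, 0.0], [0.0, -0.0, -1.0]]
contact_force: [0.3, 0.6, -0.7]
finger_gap: 0.0517
```

Only the cap's weight remains on the tool, so the lugs are free. Now I lift straight up.

Emit:
send_rows:
  steps:
    - [[0,0,-0.002],[0,0,0]]
    - [[0,0,-0.003],[0,0,0]]
    - [[0,0,-0.004],[0,0,0]]
    - [[0,0,-0.005],[0,0,0]]
    - [[0,0,-0.005],[0,0,0]]
    - [[0,0,-0.005],[0,0,0]]
    - [[0,0,-0.005],[0,0,0]]
    - [[0,0,-0.004],[0,0,0]]
    - [[0,0,-0.002],[0,0,0]]
    - [[0,0,0],[0,0,0]]
    - [[0,0,0],[0,0,0]]
    - [[0,0,0],[0,0,0]]
    - [[0,0,0],[0,0,0]]

```text
time_s: 14.48
ee_pos: [0.543, -0.0121, 0.1084]
ee_rot: [[0.342, 0.94, -0.0], [0.94, -0.342, 0.0], [-0.0, -0.0, -1.0]]
contact_force: [-0.3, -0.2, 0.4]
finger_gap: 0.0513
```

```bash
python3 look.py 9; python3 - <<'E'
from h import *
for n in ["scene","top","wrist"]:
    p,M=grab(n,n+"9")
    for t in ["cap","jar","jar_mouth","cap_top"]:
        for r in nets.place_of(t,p)[:4]: print(n,t,round(r["score"],2),np.round(w(M,r["xyz"]),3))
    if n=="scene": cv2.imwrite("pics/s9c.png",cv2.resize(p["frame"][140:260,210:350,::-1],None,fx=5,fy=5,interpolation=cv2.INTER_CUBIC))
E
```

```text
14.4833 [ 0.54298985 -0.01212103  0.10836477] yaw 70.00810210123004 [-5.e-04  0.e+00 -1.e+00] [-0.31026584 -0.22021204  0.44616886] [-0.03947442 -0.01862963 -0.06197011] 0.051337590583619724 [ 0.51  0.52 -0.76  1.88  0.44  0.92 -0.81]
body 500
+y 84 [0.54016125 0.00513357 0.07341352] yaw 93.26386624561871 tilt 13.555665903360879 off from TCP along n -0.012096720443310411
-x 49 [ 0.52355314 -0.00771665  0.06773409] yaw 168.97793070160026 tilt 9.603155540694571 off from TCP along n -0.009358907637169712
nest wrist 3398 ((0.5429195761680603, -0.011300332844257355), (0.08534219115972519, 0.08488284796476364), 4.810117721557617)
scene cap 0.55 [ 0.544 -0.013  0.105]
scene cap 0.52 [0.491 0.343 0.003]
scene jar 0.92 [ 0.389 -0.005  0.001]
scene jar 0.81 [ 0.543 -0.011  0.007]
scene jar 0.8 [0.508 0.265 0.001]
scene jar_mouth 0.97 [ 0.384 -0.007  0.057]
scene jar_mouth 0.93 [ 0.541 -0.009  0.088]
scene jar_mouth 0.58 [0.512 0.263 0.057]
scene cap_top 0.64 [0.493 0.347 0.019]
scene cap_top 0.58 [ 0.543 -0.012  0.132]
top cap 0.64 [ 0.35  0.15 -0.  ]
top cap 0.51 [ 0.495  0.343 -0.002]
top jar 0.92 [0.512 0.26  0.001]
top jar 0.75 [ 0.391 -0.006  0.001]
top jar 0.59 [ 0.547 -0.013 -0.002]
top jar_mouth 0.88 [0.51  0.263 0.056]
top jar_mouth 0.66 [ 0.388 -0.005  0.056]
top jar_mouth 0.54 [ 0.667  0.225 -0.004]
top cap_top 0.58 [0.494 0.342 0.017]
wrist cap 0.79 [ 0.54  -0.012  0.109]
wrist jar 0.98 [ 0.532 -0.012 -0.001]
wrist jar 0.82 [ 0.389 -0.003  0.   ]
wrist jar 0.42 [ 0.353  0.152 -0.002]
wrist jar_mouth 0.64 [ 0.389 -0.001  0.061]
wrist cap_top 0.84 [ 0.547 -0.011  0.133]
```

View pics/s9c.png

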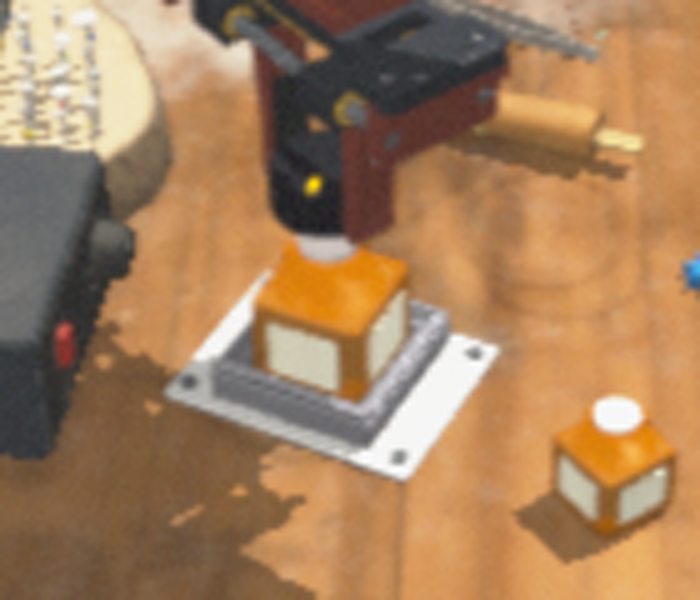

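View pics/wrist9.png

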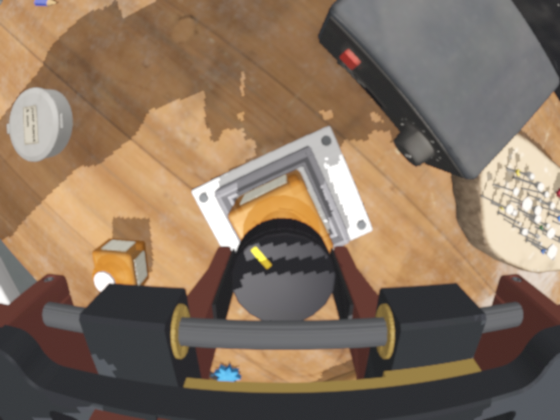

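The picture shows the jar with its white seal at (325,248), square in the nest, and the cap held above it. One quick height check before I hand in.

```bash
python3 - <<'E'
from h import *
for n in ["scene","wrist"]:
    p,M=grab(n);C=cloud(p,M,n=="wrist");hsv=cv2.cvtColor(p["frame"],cv2.COLOR_RGB2HSV)
    m=(np.hypot(C[...,0]-.543,C[...,1]+.012)<.04)&(hsv[...,0]<22)&(hsv[...,1]>140)&(hsv[...,2]>90)&(C[...,2]>.03)&(C[...,2]<.1)
    q=C[m];g=q[(q[:,2]>.055)];print(n,len(g),np.percentile(g[:,2],[5,25,50,75,95]))
    r=cv2.minAreaRect(g[:,:2].astype(np.float32));print(r)
print(robot.sense()["contact_force"],robot.sense()["finger_gap"],robot.sense()["time_s"])
E
```

```text
scene 389 [0.05763689 0.06203294 0.06425987 0.07481502 0.08216907]
((0.5415547490119934, -0.00972217321395874), (0.05841955915093422, 0.060677919536828995), 9.14963436126709)
wrist 2440 [0.06049352 0.06228236 0.06313409 0.06460737 0.07900478]
((0.5430402159690857, -0.009766597300767899), (0.05361580848693848, 0.05644823610782623), 6.215675354003906)
[-0.44642372  0.1727599  -0.38469292] 0.05151412923064824 15.4333
```

```bash
python3 -c "
from workcell import order
print(order.sign_off())"
```

```text
the job is handed in; nothing more can be done
None
```

I set the capped jar into the nest, unscrewed the cap and handed in at about 15.4 s with the cap still held above the mouth. No verdict was reported, so what follows comes from my own last checks.

**What I did**
- I gripped the large jar by its cap, turned it 7.6° to line up with the nest, and lowered it until the floor took the load. It came to rest 4 mm above its bench height.
- I turned the cap 45° anticlockwise. A small test lift then showed only about the cap's own weight on the tool, so I lifted straight up.

**Last checks**
- **Cap:** it is held level at 51.5 mm opening. Its lower edge is about 103 mm above the jar's base, roughly 2 cm over the mouth, and within about 1–2 mm of the nest axis. The remaining force on the tool is below 1 N.
- **Jar:** it stands square in the nest. Its shoulder is at 62–66 mm, the height of a seated jar, and the white seal is visible.
- **Bystanders:** nothing touched the tin, the spirit lamp or the wooden clamp, as far as forces and pictures show.

**What disagreed**
- **Cap angle:** the yellow bar read about 57° from the jar's sides, against the stated 19–33°. I therefore turned in stages, and the cap was free after 45° rather than 60–75°.
- **Plane fits:** after the cap was lifted, my side-plane fits to the jar gave tilts of 10–14°, because shoulder and neck points had got in. I set those aside, and the pictures and shoulder heights show the jar upright.
- **Network readings:** one put the jar's base at 7 mm and another at -1 mm, where 4 mm is expected. That is about their stated accuracy.

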